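# Refill the coffee pod box

## Robot

A 6-joint arm with a two-finger parallel gripper is mounted at the origin on a cart in front of the work surface, level with it; the furniture and walls round the work are solid. World frame = base frame: x ahead of the robot, y to its left, z up, the work surface at z = 0. Lengths are in m, angles in degrees, forces in N, time in s.
With the tool pointing down it reaches from about 0.375 to 0.75 m from the base axis. Payload 9 kg.
Tool frame: the origin (TCP) lies at the very end of the fingers, on their centre line; the grasp point (between the pads) lies 19 mm behind it; z points along the fingers, y is the line along which they close (so a half turn about z gives the same grasp; the last joint's range is limited). The gripper opens to 85 mm and grips with 20 to 120 N. Pads are 22 mm wide; open, the fingers measure 114 mm over their backs; the gripper's body (76 mm by 85 mm) begins 54 mm behind the grasp point. The pads swing forward as they close: fully open they stand 13 mm farther back than shut.
Start: joints at [-12.473, 5.964, 5.575, 89.605, 0, 77.527], TCP at [0.6, 0, 0.231] pointing down, gripper open.
Joint ranges: [-171.21, 171.21], [-48.23, 106.86], [-62.78, 66.21], [-105.2, 120.99], [-86.42, 89.51], [-180, 180]. Speed limits (degrees/s): [127.2, 127.2, 147.25, 180, 180, 180].

## Interface

Orientations are given as [roll, pitch, yaw] about the fixed x, y, z axes, in that order (R = Rz(yaw) Ry(pitch) Rx(roll)).
In Python, from station import monitor, viewer, sign_off gives the robot as it stands.
- The arm moves only by the tool play_rows, never from a script. Its argument "series" is one flat list of numbers, 4 for each row, row after row: the shift along the tool's x, y, z in units of 250 mm (1.0 is 250 mm), then the turn about the tool's z in units of 0.5 rad (1.0 is 0.5 rad). In form: [x, y, z, roll, x, y, z, roll, ...]. A call has 1 to 12 rows; each row is the pose to reach, as a shift and turn from the pose commanded when the call began, along the tool's axes at that moment; what a row does not reach only later rows make up. A row lasts 1/10 s, in which the tool goes at most 50 mm and 8.59 degrees, less where a joint would pass 70% of its speed; a pose out of reach is approached as far as the arm can. A call with a number of a shift or a turn outside -1 to 1 is refused whole. A call with a gripper value outside its range is refused whole. "hand" is the finger opening in mm, from 0 to 85.4, set as the call begins (left out, the last holds). The fingers move at their own pace and stop on an object; "force" is the grip in N (left out, the last holds). Time passes only in rows, so rows that repeat a pose let the fingers close. It gives the time, the measured TCP pose, the force, the opening and the grip force at its end, in the units of the state.
- monitor.get_obs(): the state, without advancing time (a new reading comes with each control period).
- viewer.read_camera(name): name is "side" or "top"; returns a dict with "image" (480x640x3 uint8, red, green, blue), "depth" (480x640 float32, m along the optical axis (not along the pixel's ray), 0 where there is no reading), "intrinsics" (3x3 intrinsics, pixels), "extrinsics" (4x4, takes a point from world to camera coordinates). Camera axes: x right, y down, z forward; pixel columns grow to the right and rows downward; lengths in m; the calibration is good to about 2 mm. A picture is of the moment at which its call begins.
- sign_off(): hands the job in; it is judged then, once.
The state is a dict: "t": time; "q": joint angles; "joint_velocities": joint speeds; "joint_torque": joint torques, N m; "ee_pos": TCP position; "eef_rot": TCP orientation; "force": force on the tool from outside, world axes, zero at the start; "ft_torque": the same for the moment, N m; "gripper_width": opening from 0.0 (shut) to 1.0 (fully open); "gripper_force": force on a finger pad.
Only numpy, scipy, OpenCV 4.12 (cv2) and the standard library are available. Lean on these libraries where they do the work, as an engineer would, in place of code of your own. Each camera call takes 0.05 s, during which the arm holds its last target. There are 200 camera calls.

## Task

Lift the clear hood of the coffee pod box by its black tab until it stands open, stand each of the three fresh pods in the empty socket (tab side) directly across from the pod of the same foil colour in the row by the hinge, and swing the hood fully shut again. The torn used pod and the tea light do not belong in the box: leave them, and the pods already in the box, where they are.

Things in the scene. Friction and masses are not known exactly. Their poses are not given: they have to be found in the camera images.
- pod_red: fresh coffee pod with a red foil lid, standing upright on the worktop: cream tub with a red band, 44 mm tall, rim 49 mm across at 38 to 43 mm height (45 mm just below it), tapering to a 37 mm foot, 25 g nominal. Origin: centre of the underside; z up.
- pod_green: fresh coffee pod with a green foil lid, standing upright on the worktop: cream tub with a green band, 44 mm tall, rim 49 mm across at 38 to 43 mm height (45 mm just below it), tapering to a 37 mm foot, 25 g nominal. Origin: centre of the underside; z up.
- pod_blue: fresh coffee pod with a blue foil lid, standing upright on the worktop: cream tub with a blue band, 44 mm tall, rim 49 mm across at 38 to 43 mm height (45 mm just below it), tapering to a 37 mm foot, 25 g nominal. Origin: centre of the underside; z up.
- kept_red: an identical pod with red foil that already stands in the box, under the clear hood, in the back row (the row next to the hinge); it stays there and may turn about its own axis. Same shape and origin as the fresh pods.
- kept_green: an identical pod with green foil that already stands in the box, under the clear hood, in the back row (the row next to the hinge); it stays there and may turn about its own axis. Same shape and origin as the fresh pods.
- kept_blue: an identical pod with blue foil that already stands in the box, under the clear hood, in the back row (the row next to the hinge); it stays there and may turn about its own axis. Same shape and origin as the fresh pods.
- used_pod: used pod, a look-alike: same tub and green band, but its foil is torn away and the dark brown wet coffee grounds show, with one curled strip of foil left at the rim. It stands on the worktop. Origin: centre of the underside.
- tea_light: tea light, a look-alike: low aluminium cup 38 mm across and 15 mm tall with grey-green wax and a dark wick. It stands on the worktop. Origin: centre of the underside.
- pod_box: fixed bamboo base, 150 (x) x 190 (y) x 17 mm. Origin: centre of underside; x from lift tab to hinge, z up. Round sockets, floor 5 mm up and 41 mm across, bevelled to 54 mm at the top: front row (tab side, empty) at x -39 mm, back row (kept pods) at x +39; columns at y -58, 0, 58. Hood hinge line: along y at x 78.5, z 18.5. Centre of the tab with the hood shut: x -92, y 0, z 37.5.
- hood (a joint): angle of the clear hood (150 x 190 x 41 mm): 0 shut, 1.57 upright behind the pods, stop 1.75; starts at 0 to 0.2. Friction hinge: it stays at any angle; about 2 N at the tab moves it. Black lift tab on the middle of the hood's front: sticks out 34 mm, 26 mm wide along the hinge's direction, 10 mm thick, goes round the hinge with the hood.

How it is judged:
By the outcome, as a careful person would: the job done as asked, in the order asked, and still so for the second after the job is handed in, with the robot touching nothing.
It also fails if it takes over 128 s, if anything falls off the work surface, if the arm or the gripper's body presses on something with over 40 N, if the wrist force passes 120 N, or if a joint passes its speed limit or range.

## Working session

There is one attempt and no reset: what is moved stays moved. The work goes in short steps, Python scripts to look and compute and a tool call to move; the robot and the scene stay as the last step left them, time stands still between calls to the robot, and variables do not carry over. Pictures are saved under pics/ and viewed, at most 14 in all, crops included, and the job is handed in when it is done.

Besides the shell and the picture viewer there is one more tool, called after ">>>" as name(argument=value, ...) on one line, values as JSON. play_rows: Moves the arm, as the interface text tells. Shifts and turns lie within -1 to 1; 1 stands for 250 mm of shift or 0.5 rad of turn. Its arguments: {"type":"object","properties":{"series":{"type":"array","items":{"type":"number","minimum":-1,"maximum":1}},"hand":{"type":"number"},"force":{"type":"number"}},"required":["series"]}

```bash
ls; mkdir -p pics
python3 - <<'E'
from station import monitor, viewer
import cv2,numpy as np
print(monitor.get_obs())
for n in("top","side"):
    c=viewer.read_camera(n); cv2.imwrite(f"pics/{n}0.png",c["image"][:,:,::-1]); np.savez(f"{n}0.npz",**c); print(c["intrinsics"],c["extrinsics"])
E
```

```text
pics
{'t': 0.0, 'q': array([-1.24737918e+01,  6.00027831e+00,  5.52629727e+00,  8.96059277e+01,
       -1.20587364e-04,  7.75271904e+01]), 'joint_velocities': array([-0.00849479,  0.0020215 , -0.04058912,  0.02236365, -0.01087901,
       -0.02137073]), 'joint_torque': array([ 7.03431251e-04, -5.56934094e+01,  5.03644359e+01,  1.70058967e-02,
       -2.22691165e-04, -8.28643181e-07]), 'ee_pos': array([5.99650882e-01, 8.08694117e-05, 2.30498060e-01]), 'eef_rot': array([-1.79921951e+02, -1.71406395e-02,  8.99990063e+01]), 'force': array([0.93810453, 0.28803848, 0.13580903]), 'ft_torque': array([ 0.00694099,  0.000939  , -0.01749847]), 'gripper_force': 0.0, 'gripper_width': 1.0001458877550948}
[[446.34494631   0.         323.47935644]
 [  0.         446.34494631 233.1768742 ]
 [  0.           0.           1.        ]] [[ 4.99275091e-04 -9.99989171e-01 -4.62695478e-03  1.29582064e-02]
 [-9.80209449e-01  4.26575195e-04 -1.97962760e-01  5.14237382e-01]
 [ 1.97962590e-01  4.63422267e-03 -9.80198621e-01  1.12390167e+00]
 [ 0.00000000e+00  0.00000000e+00  0.00000000e+00  1.00000000e+00]]
[[565.46180089   0.         315.67864217]
 [  0.         565.46180089 239.17987475]
 [  0.           0.           1.        ]] [[ 0.83415706 -0.55148653  0.00667904 -0.45030328]
 [-0.30446822 -0.47055679 -0.82817595  0.19349941]
 [ 0.45987075  0.68879526 -0.56042839  1.03144126]
 [ 0.          0.          0.          1.        ]]
```

View pics/top0.png

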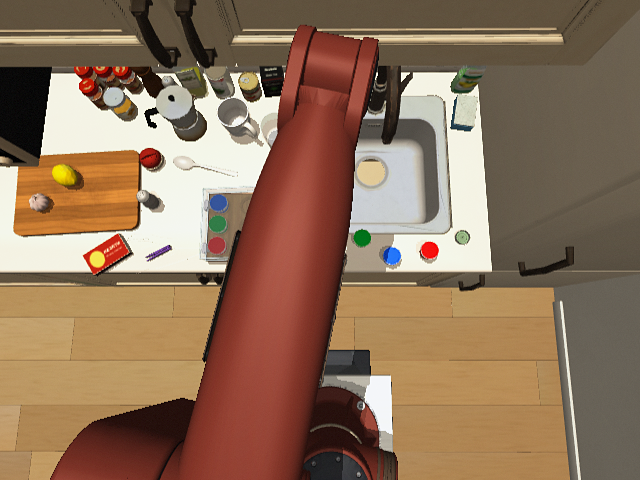

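View pics/side0.png

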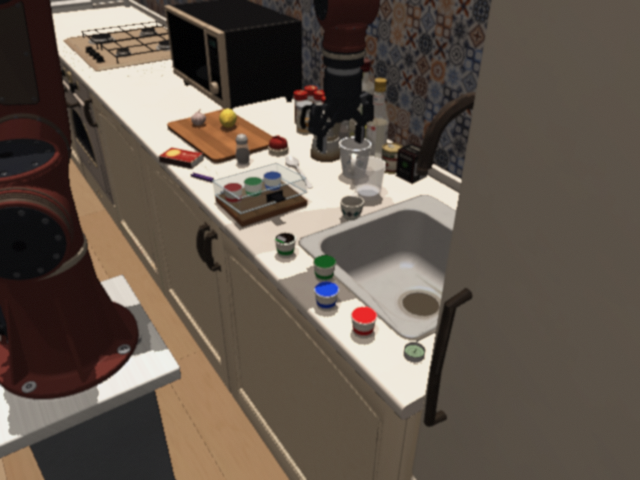

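The top view shows the kept blue, green and red pods at (218,203), (218,224) and (217,245), so the hinge is on the left (+y). The fresh green pod is at (362,238), blue at (392,256), red at (429,251) and the tea light at (462,237). The side view shows the used pod at (285,244). The arm hides the tab side of the box in the top view.

```bash
cat > h.py <<'E'
import numpy as np,cv2
from station import monitor, viewer
def ray(c,u,v,z):
    E=c["extrinsics"];R=E[:3,:3];t=E[:3,3]
    o=-R.T@t; d=R.T@np.linalg.inv(c["intrinsics"])@np.array([u,v,1.]); return o+d*(z-o[2])/d[2]
def proj(c,p):
    E=c["extrinsics"];q=c["intrinsics"]@(E[:3,:3]@np.asarray(p,float)+E[:3,3]); return q[:2]/q[2]
def blobs(c,box,col,lo=25,smin=110,vmin=60):
    h=cv2.cvtColor(np.ascontiguousarray(c["image"]),cv2.COLOR_RGB2HSV);H,S,V=[h[...,i].astype(int) for i in range(3)]
    m={"red":(H<8)|(H>172),"green":(H>50)&(H<85),"blue":(H>100)&(H<130)}[col]&(S>smin)&(V>vmin)
    k=np.zeros_like(m);u0,v0,u1,v1=box;k[v0:v1,u0:u1]=1
    n,l,st,ce=cv2.connectedComponentsWithStats((m&k).astype(np.uint8))
    return [(ce[i].round(1),st[i,2:5].tolist()) for i in range(1,n) if st[i,4]>=lo]
E
python3 - <<'E'
from h import *
T=np.load("top0.npz");S=np.load("side0.npz")
for n,c,b1,b2 in(("top",T,(340,220,480,275),(195,185,240,262)),("side",S,(305,245,385,340),(205,165,290,200))):
  for col in("red","green","blue"):
    for b,z,sm in((b1,.0435,110),(b2,.0485,60)):
      for ce,st in blobs(c,b,col,smin=sm):
        print(n,col,ce,st,ray(c,*ce,z).round(4), ray(c,*ce,z)[:2] and 0 if 0 else c["depth"][int(ce[1]),int(ce[0])])
def big(c,b,f,name):
    u0,v0,u1,v1=b; cv2.imwrite(name,cv2.resize(c["image"][v0:v1,u0:u1,::-1],None,fx=f,fy=f,interpolation=cv2.INTER_CUBIC))
big(T,(190,175,260,275),6,"pics/tb.png")
big(S,(205,150,385,270),4,"pics/sb.png")
E
```

```text
top red [342.4 234.7] [8, 42, 195] [ 0.5117 -0.0371  0.0435] 0.52691245
top red [429.1 250.1] [20, 17, 254] [ 0.4703 -0.2646  0.0435] 1.1776588
top red [216.6 245.3] [19, 19, 267] [0.4824 0.2939 0.0485] 1.1566393
top red [237.1 253. ] [7, 24, 91] [0.462  0.2392 0.0485] 0.52601856
top green [361.9 237.6] [17, 18, 231] [ 0.5039 -0.0886  0.0435] 1.1818953
top green [217.1 223.5] [17, 17, 231] [0.5412 0.2954 0.0485] 1.1682
top blue [391.6 255.5] [18, 18, 244] [ 0.456  -0.1657  0.0435] 1.1703061
top blue [217.9 202.4] [17, 18, 224] [0.5991 0.296  0.0485] 1.1858547
side red [363.9 314.7] [25, 18, 340] [ 0.4705 -0.2652  0.0435] 1.0384576
side red [362.7 331.9] [19, 8, 78] [ 0.441  -0.3002  0.0435] 1.0351174
side red [232.8 186.8] [18, 9, 121] [0.4831 0.2947 0.0485] 1.3952427
side red [230.4 198.4] [13, 3, 25] [0.4518 0.2451 0.0485] 1.3634675
side green [324.5 260.9] [20, 12, 188] [ 0.5037 -0.0875  0.0435] 1.1822541
side green [252.5 181. ] [16, 7, 93] [0.5395 0.295  0.0485] 1.4138501
side blue [326.2 288.5] [23, 15, 267] [ 0.4554 -0.1645  0.0435] 1.106176
side blue [326.1 305.3] [17, 5, 47] [ 0.4271 -0.2055  0.0435] 1.0982964
side blue [272.  175.1] [15, 7, 92] [0.5979 0.2962 0.0485] 1.4406393
side blue [272.2 187.6] [14, 4, 35] [0.5647 0.2372 0.0485] 1.3692687
```

View pics/sb.png

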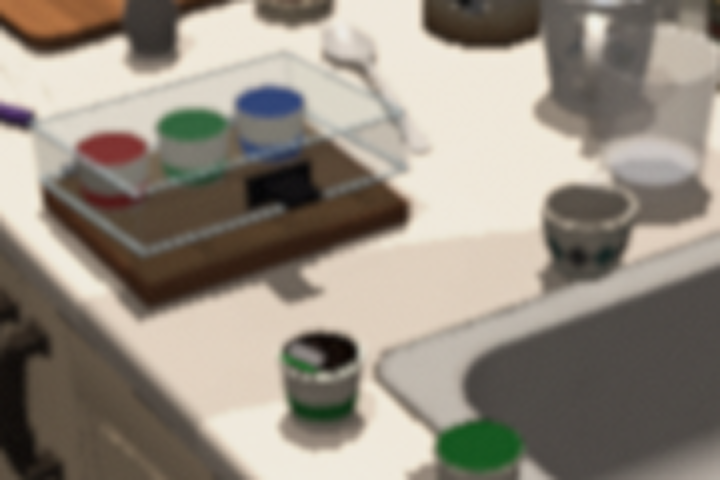

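The side crop shows the hood slightly ajar, with the black tab at about crop (283,186), which is image (276,196). The used pod is at image (285,240).

Run:
```python
from h import *
S=np.load("side0.npz")
im=S["image"].astype(int); m=(im.max(2)<45); k=np.zeros_like(m);k[185:206,262:290]=1;m&=k
n,l,st,ce=cv2.connectedComponentsWithStats(m.astype(np.uint8))
for i in range(1,n):
  if st[i,4]>15: print(ce[i],st[i])
i=1+st[1:,4].argmax(); print(ce[i])
# tab centre by angle: predict pixel for tab at angle
C=np.array([.541,.2560]); ax=np.array([-.0155,1.])
for a in np.arange(0,.25,.04):
  v=np.array([-170.5,19.])/1000; r=np.array([[np.cos(a),np.sin(a)],[-np.sin(a),np.cos(a)]])@v
  bx,z=.0785+r[0],.0185+r[1]; p=np.r_[C+ax*bx,z]; print(a.round(2),p.round(4),proj(S,p).round(1))
print("used",ray(S,285,239,.043))
v,u=np.where(l==i); print(S["depth"][v,u].round(3)[::12])
```

```text
[275.38064516 196.35483871] [267 190  18  12 155]
[275.38064516 196.35483871]
0.0 [0.5424 0.164  0.0375] [279.4 206.3]
0.04 [0.5424 0.1649 0.0443] [279.1 203.7]
0.08 [0.5424 0.1661 0.0511] [278.8 201.1]
0.12 [0.5424 0.1675 0.0578] [278.4 198.4]
0.16 [0.5423 0.1692 0.0644] [278.  195.7]
0.2 [0.5423 0.1712 0.071 ] [277.5 193. ]
0.24 [0.5423 0.1734 0.0775] [276.9 190.3]
used [0.47685791 0.02783099 0.043     ]
[1.376 1.38  1.381 1.376 1.367 1.392 0.    1.361 1.372 1.352 1.357 1.366
 1.351]
```

>>> play_rows(series=[-0.2, 0, -0.1, 0, -0.4, 0, -0.2, 0, -0.6, 0, -0.2, 0, -0.8, 0, -0.2, 0, -1, 0, -0.2, 0, -1, 0, -0.2, 0, -1, 0, -0.2, 0])

```text
t: 0.8
ee_pos: [0.5994, -0.2518, 0.2802]
eef_rot: [-179.9, -0.1, 89.8]
force: [0.4, 0.5, -0.3]
gripper_width: 1.001
gripper_force: 0.0
```

Run:
```python
from h import *
c=viewer.read_camera("top"); np.savez("top1.npz",**c)
u0,v0,u1,v1=190,170,310,275
cv2.imwrite("pics/t1.png",cv2.resize(c["image"][v0:v1,u0:u1,::-1],None,fx=5,fy=5,interpolation=cv2.INTER_CUBIC))
im=c["image"].astype(int); m=(im.max(2)<50); k=np.zeros_like(m);k[205:245,250:300]=1
n,l,st,ce=cv2.connectedComponentsWithStats((m&k).astype(np.uint8))
for i in range(1,n):
  if st[i,4]>15: print(ce[i],st[i],[ray(c,*ce[i],z).round(4) for z in(.0375,.0644)])
C=np.array([.541,.2560]); R=np.array([[-.0155,-1],[1,-.0155]])
for x,y,z in((-.075,.095,.017),(-.075,-.095,.017),(.075,.095,.017),(.075,-.095,.017),(-.109,0,.065)): print((x,y),((proj(c,np.r_[C+R@[x,y],z])-[u0,v0])*5).round())
```

```text
[261.78881988 222.70186335] [257 207  14  38 161] [array([0.5458, 0.1784, 0.0375]), array([0.5397, 0.1744, 0.0644])]
(-0.075, 0.095) [357. 451.]
(-0.075, -0.095) [361. 110.]
(0.075, 0.095) [ 77. 456.]
(0.075, -0.095) [ 90. 115.]
(-0.109, 0) [411. 258.]
```

View pics/t1.png

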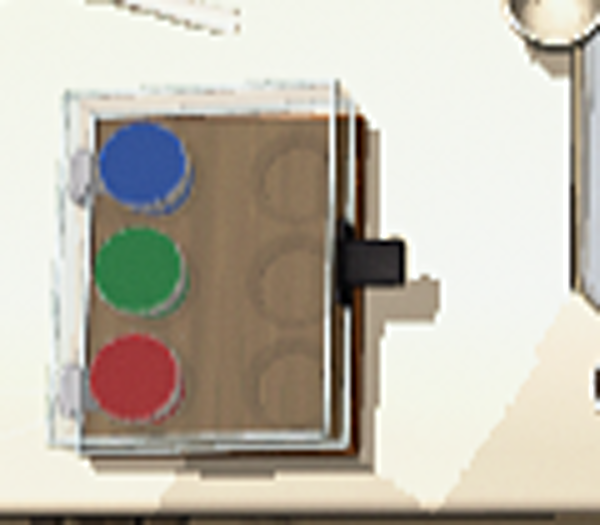

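The projected box corners match the picture: the right edge is at crop (357,110–455) and the tab is at crop (377,262). The hood angle is about 0.15. I'm moving to the tab.

>>> play_rows(series=[0.2, -0.1, 0, 0, 0.4, -0.2, 0.1, 0, 0.6, -0.236, 0.2, 0, 0.8, -0.236, 0.2, 0, 1, -0.236, 0.2, 0], hand=60, force=25)

```text
t: 1.35
ee_pos: [0.5397, -0.0169, 0.2312]
eef_rot: [-179.9, -0.0, 90.1]
force: [1.3, 0.4, 1.2]
gripper_width: 0.703
gripper_force: 0.0
```

>>> play_rows(series=[0.2, 0, 0.1, 0, 0.4, 0, 0.2, 0, 0.55, 0, 0.25, 0, 0.664, 0, 0.3, 0, 0.664, 0, 0.4, 0, 0.664, 0, 0.5, 0, 0.664, 0, 0.6, 0, 0.664, 0, 0.7, 0, 0.664, 0, 0.724, 0, 0.664, 0, 0.724, 0, 0.664, 0, 0.724, 0])

```text
t: 2.45
ee_pos: [0.5419, 0.1461, 0.0527]
eef_rot: [179.9, -0.0, 90.1]
force: [0.7, -0.3, 0.1]
gripper_width: 0.703
gripper_force: 0.0
```

Run:
```python
from h import *
c=viewer.read_camera("side"); print(monitor.get_obs()["ee_pos"])
u0,v0,u1,v1=205,120,325,210
cv2.imwrite("pics/s2.png",cv2.resize(c["image"][v0:v1,u0:u1,::-1],None,fx=6,fy=6,interpolation=cv2.INTER_CUBIC))
# arc rows
a=np.linspace(.15,1.62,12); P=lambda a:np.c_[.0785-.1735*np.cos(a)+.019*np.sin(a),.0185+.1735*np.sin(a)+.019*np.cos(a)]
D=P(a)-P(np.array([.15])); print(np.c_[a,D[:,0]/.25,-D[:,1]/.25].round(3))
```

```text
[0.54228904 0.1458456  0.05290883]
[[ 0.15   0.    -0.   ]
 [ 0.284  0.03  -0.088]
 [ 0.417  0.071 -0.172]
 [ 0.551  0.123 -0.249]
 [ 0.685  0.185 -0.319]
 [ 0.818  0.256 -0.38 ]
 [ 0.952  0.334 -0.43 ]
 [ 1.085  0.418 -0.47 ]
 [ 1.219  0.507 -0.499]
 [ 1.353  0.599 -0.515]
 [ 1.486  0.692 -0.519]
 [ 1.62   0.785 -0.511]]
```

View pics/s2.png

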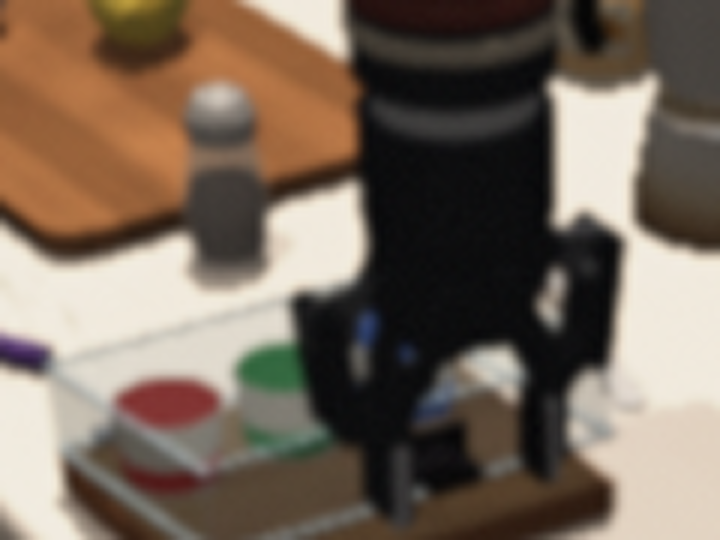

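The fingers straddle the tab, at crop (445,455), but they are 20 mm short in y. I'll correct that and then close.

>>> play_rows(series=[0.04, 0, 0.01, 0, 0.08, 0, 0.01, 0, 0.08, 0, 0.01, 0, 0.08, 0, 0.01, 0])

```text
t: 2.9
ee_pos: [0.5415, 0.1658, 0.0488]
eef_rot: [180.0, 0.0, 90.1]
force: [-0.3, -0.6, -0.4]
gripper_width: 0.697
gripper_force: 0.0
```

>>> play_rows(series=[0, 0, 0, 0, 0, 0, 0, 0, 0, 0, 0, 0, 0, 0, 0, 0, 0, 0, 0, 0, 0, 0, 0, 0], hand=10, force=25)

```text
t: 3.5
ee_pos: [0.5423, 0.1651, 0.049]
eef_rot: [179.9, 0.0, 90.0]
force: [5.2, -0.5, -1.6]
gripper_width: 0.292
gripper_force: 30.4
```

>>> play_rows(series=[0.015, 0, -0.044, 0, 0.03, 0, -0.088, 0, 0.05, 0, -0.13, 0, 0.071, 0, -0.172, 0, 0.096, 0, -0.211, 0, 0.123, 0, -0.249, 0, 0.153, 0, -0.285, 0, 0.185, 0, -0.319, 0, 0.22, 0, -0.35, 0, 0.256, 0, -0.38, 0, 0.256, 0, -0.38, 0])

```text
t: 4.6
ee_pos: [0.5418, 0.2298, 0.1444]
eef_rot: [179.9, 0.0, 90.0]
force: [3.4, -1.0, 1.0]
gripper_width: 0.294
gripper_force: 29.7
```

>>> play_rows(series=[0.038, 0, -0.026, 0, 0.078, 0, -0.05, 0, 0.119, 0, -0.071, 0, 0.162, 0, -0.09, 0, 0.206, 0, -0.106, 0, 0.251, 0, -0.119, 0, 0.297, 0, -0.128, 0, 0.343, 0, -0.135, 0, 0.389, 0, -0.138, 0, 0.436, 0, -0.139, 0, 0.483, 0, -0.136, 0, 0.529, 0, -0.131, 0])

```text
t: 5.8
ee_pos: [0.541, 0.3629, 0.177]
eef_rot: [-180.0, -0.0, 90.0]
force: [-0.9, -2.4, 4.5]
gripper_width: 0.297
gripper_force: 27.3
```

>>> play_rows(series=[0, 0, 0, 0, 0, 0, 0, 0])

```text
t: 6.0
ee_pos: [0.541, 0.3634, 0.1769]
eef_rot: [-180.0, -0.1, 90.1]
force: [-1.6, 1.1, 6.0]
gripper_width: 0.294
gripper_force: 27.3
```

Run:
```python
from h import *
print(monitor.get_obs())
c=viewer.read_camera("side")
u0,v0,u1,v1=190,80,350,210
cv2.imwrite("pics/s3.png",cv2.resize(c["image"][v0:v1,u0:u1,::-1],None,fx=4,fy=4,interpolation=cv2.INTER_CUBIC))
```

```text
{'t': 6.0, 'q': array([2.23741765e+01, 1.47683624e+01, 9.69098808e+00, 8.48874558e+01,
       9.36305438e-02, 1.12300380e+02]), 'joint_velocities': array([-0.20207401, -0.2418735 , -0.17496784,  0.14943951,  0.15836439,
       -0.0453036 ]), 'joint_torque': array([-2.84562819e-01, -5.97316396e+01,  4.76852810e+01, -2.00143587e-01,
       -4.38746810e-02, -3.72896693e-02]), 'ee_pos': array([0.54096623, 0.36337188, 0.17686623]), 'eef_rot': array([-1.7999701e+02, -9.9973283e-02,  9.0073823e+01]), 'force': array([-1.57251313,  1.1368595 ,  5.97927435]), 'ft_torque': array([-0.07369979,  0.0810624 , -0.09130673]), 'gripper_force': 27.265706956386566, 'gripper_width': 0.29403962801992073}
```

View pics/s3.png

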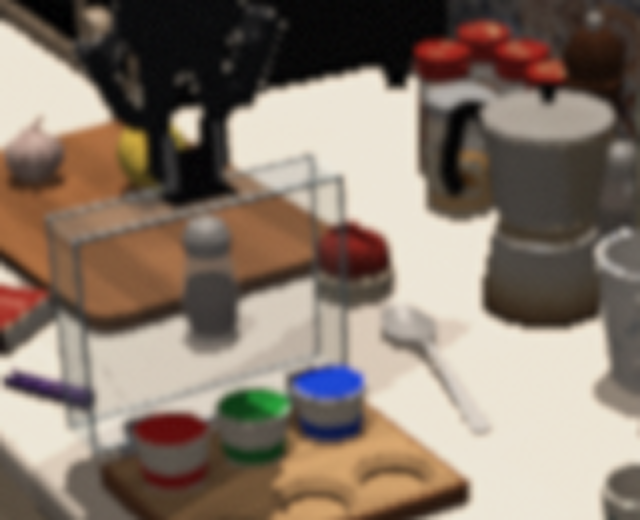

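The hood stands open behind the pods, with the tab held by the fingers at crop (200,180). I'll release it, rise, travel and turn 90°.

>>> play_rows(series=[0, 0, 0, 0, 0, 0, 0, 0, 0, 0, 0, 0, 0, 0, -0.1, 0, 0, 0, -0.25, 0, 0, 0, -0.4, 0, 0, 0, -0.4, 0], hand=65)

```text
t: 6.75
ee_pos: [0.543, 0.3624, 0.2825]
eef_rot: [179.6, -0.2, 90.0]
force: [-0.2, 1.0, 1.7]
gripper_width: 0.762
gripper_force: 0.0
```

>>> play_rows(series=[-0.15, 0, 0, 0, -0.35, 0, 0, -0.25, -0.55, -0.05, 0, -0.5, -0.75, -0.1, 0, -0.75, -0.9, -0.15, 0, -1, -1, -0.15, 0, -1, -1, -0.15, 0, -1])

```text
t: 7.45
ee_pos: [0.5037, 0.109, 0.2759]
eef_rot: [-180.0, 0.0, 118.5]
force: [0.5, 0.6, -0.6]
gripper_width: 0.763
gripper_force: 0.0
```

>>> play_rows(series=[0, 0, 0, -0.25, 0, 0, 0, -0.5, 0, 0, 0, -0.75, 0, 0, 0, -1, 0, 0, 0, -1])

```text
t: 7.95
ee_pos: [0.5038, 0.1123, 0.2759]
eef_rot: [-180.0, -0.0, 147.4]
force: [0.4, 0.2, -0.2]
gripper_width: 0.757
gripper_force: 0.0
```

>>> play_rows(series=[0, 0, 0, -0.25, 0, 0, 0, -0.5, 0, 0, 0, -0.75, 0, 0, 0, -1, 0, 0, 0, -1])

```text
t: 8.45
ee_pos: [0.5039, 0.112, 0.276]
eef_rot: [180.0, -0.0, 175.9]
force: [-0.2, 0.2, 0.0]
gripper_width: 0.761
gripper_force: 0.0
```

>>> play_rows(series=[0, 0, 0, -0.14, 0, 0, 0, -0.14, 0, 0, 0, -0.14])

```text
t: 8.75
ee_pos: [0.5039, 0.1118, 0.2763]
eef_rot: [180.0, -0.0, 179.7]
force: [-0.3, 0.3, 0.7]
gripper_width: 0.759
gripper_force: 0.0
```

>>> play_rows(series=[0, -0.2, 0, 0, 0, -0.4, 0.1, 0, 0, -0.6, 0.3, 0, 0, -0.75, 0.5, 0, 0, -0.8, 0.624, 0, 0, -0.8, 0.624, 0, 0, -0.8, 0.624, 0, 0, -0.8, 0.624, 0])

```text
t: 9.55
ee_pos: [0.5039, -0.0882, 0.1211]
eef_rot: [180.0, 0.0, 179.8]
force: [-0.6, -0.9, -0.3]
gripper_width: 0.764
gripper_force: 0.0
```

>>> play_rows(series=[0, 0, 0.1, 0, 0, 0, 0.2, 0, 0, 0, 0.3, 0, 0, 0, 0.408, 0, 0, 0, 0.408, 0, 0, 0, 0.408, 0])

```text
t: 10.15
ee_pos: [0.5048, -0.088, 0.0203]
eef_rot: [-180.0, 0.1, 180.0]
force: [0.4, -0.2, 0.9]
gripper_width: 0.766
gripper_force: 0.0
```

>>> play_rows(series=[0, 0, 0, 0, 0, 0, 0, 0, 0, 0, 0, 0, 0, 0, 0, 0, 0, 0, 0, 0, 0, 0, 0, 0], hand=35, force=25)

```text
t: 10.75
ee_pos: [0.5057, -0.0889, 0.0211]
eef_rot: [-179.9, 0.2, 180.0]
force: [-0.1, 2.6, 6.7]
gripper_width: 0.548
gripper_force: 24.7
```

>>> play_rows(series=[0, 0, -0.1, 0, 0, 0, -0.2, 0, 0, 0, -0.35, 0, 0, 0.1, -0.4, 0, 0, 0.25, -0.4, 0, 0, 0.4, -0.4, 0, -0.05, 0.55, -0.4, 0, -0.1, 0.7, -0.4, 0, -0.147, 0.85, -0.4, 0, -0.147, 0.95, -0.4, 0, -0.147, 0.95, -0.4, 0])

```text
t: 11.85
ee_pos: [0.5411, 0.152, 0.1198]
eef_rot: [180.0, 0.1, -179.9]
force: [0.9, -0.8, -0.8]
gripper_width: 0.55
gripper_force: 25.8
```

>>> play_rows(series=[0, 0.1, 0, 0, 0, 0.2, 0, 0, 0, 0.27, 0, 0, 0, 0.27, 0, 0, 0, 0.27, 0, 0, 0, 0.27, 0, 0])

```text
t: 12.45
ee_pos: [0.5411, 0.2156, 0.1189]
eef_rot: [-180.0, 0.0, 179.9]
force: [0.4, -0.2, -1.2]
gripper_width: 0.547
gripper_force: 25.9
```

Run:
```python
from h import *
print(monitor.get_obs()["ee_pos"])
c=viewer.read_camera("side"); np.savez("s4.npz",**c)
for b,z in(((225,130,345,215),.12),):
  for col in("green","red","blue"):
    for ce,st in blobs(c,b,col,smin=60): print(col,ce,st,ray(c,*ce,z).round(4))
u0,v0,u1,v1=190,80,350,210
cv2.imwrite("pics/s4.png",cv2.resize(c["image"][v0:v1,u0:u1,::-1],None,fx=4,fy=4,interpolation=cv2.INTER_CUBIC))
```

```text
[0.54113128 0.21561068 0.1189459 ]
green [262.2 160.7] [10, 9, 56] [0.5496 0.2551 0.12  ]
green [252.9 181. ] [19, 9, 129] [0.4805 0.1745 0.12  ]
red [232.8 187.3] [18, 10, 153] [0.4281 0.1726 0.12  ]
red [233.1 198.9] [15, 6, 63] [0.4051 0.1251 0.12  ]
blue [275.7 175.6] [10, 9, 57] [0.5381 0.1692 0.12  ]
blue [272.6 187.2] [14, 5, 47] [0.504  0.1243 0.12  ]
```

View pics/s4.png

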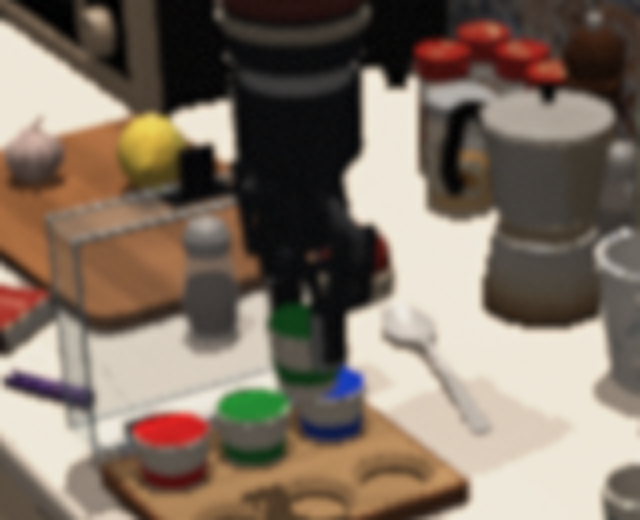

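The green pod is held upright at crop (305,345) above the middle socket. Lowering it.

>>> play_rows(series=[-0.006, 0.006, 0.05, 0, -0.006, 0.006, 0.12, 0, -0.006, 0.006, 0.2, 0, -0.006, 0.006, 0.26, 0, -0.006, 0.006, 0.3, 0, -0.006, 0.006, 0.33, 0, -0.006, 0.006, 0.35, 0, -0.006, 0.006, 0.365, 0, -0.006, 0.006, 0.37, 0, -0.006, 0.006, 0.37, 0])

```text
t: 13.5
ee_pos: [0.5428, 0.2181, 0.0265]
eef_rot: [180.0, 0.1, 180.0]
force: [-0.8, 0.7, -0.7]
gripper_width: 0.548
gripper_force: 25.9
```

>>> play_rows(series=[0, 0, 0, 0, 0, 0, 0, 0, 0, 0, 0, 0, 0, 0, 0, 0, 0, 0, -0.05, 0, 0, 0, -0.15, 0, 0, 0, -0.3, 0, 0, 0, -0.4, 0, 0, 0, -0.4, 0], hand=62)

```text
t: 14.4
ee_pos: [0.5449, 0.2185, 0.1315]
eef_rot: [179.9, 0.4, 180.0]
force: [0.8, 0.6, 0.3]
gripper_width: 0.727
gripper_force: 0.0
```

>>> play_rows(series=[0, -0.2, 0, 0, 0, -0.4, 0, 0, 0.1, -0.6, 0, 0, 0.2, -0.8, 0, 0, 0.3, -1, 0, 0, 0.348, -1, 0, 0, 0.348, -1, 0, 0])

```text
t: 15.1
ee_pos: [0.4535, -0.0337, 0.126]
eef_rot: [-180.0, -0.0, 179.8]
force: [0.4, 0.5, 0.9]
gripper_width: 0.727
gripper_force: 0.0
```

Run:
```python
from h import *
for n,b1,b2 in(("side",(305,245,385,340),(205,165,310,210)),("top",(380,220,480,275),(195,185,265,262))):
  c=viewer.read_camera(n)
  for b,z in((b1,.0435),(b2,.0485)):
   for col in("green","red","blue"):
    for ce,st in blobs(c,b,col,smin=60): print(n,col,ce,st,ray(c,*ce,z).round(4))
  if n=="side":
    u0,v0,u1,v1=200,160,320,220
    cv2.imwrite("pics/s5.png",cv2.resize(c["image"][v0:v1,u0:u1,::-1],None,fx=5,fy=5,interpolation=cv2.INTER_CUBIC))
```

```text
side red [363.9 314.9] [27, 19, 390] [ 0.4702 -0.2656  0.0435]
side red [362.4 331.8] [20, 9, 105] [ 0.4407 -0.2997  0.0435]
side blue [326.1 288.9] [23, 15, 285] [ 0.4545 -0.1654  0.0435]
side blue [326.  305.2] [17, 7, 66] [ 0.4271 -0.2052  0.0435]
side green [252.9 181.1] [19, 9, 131] [0.5401 0.294  0.0485]
side green [265.1 193.4] [23, 11, 144] [0.5351 0.2209 0.0485]
side red [232.3 187.3] [21, 10, 166] [0.4809 0.293  0.0485]
side red [233.1 198.9] [15, 6, 63] [0.4563 0.2394 0.0485]
side blue [265.3 175.4] [5, 6, 25] [0.5823 0.3042 0.0485]
top red [382. 225.] [8, 16, 61] [ 0.538  -0.1426  0.0435]
top red [429.  250.1] [20, 18, 264] [ 0.4703 -0.2644  0.0435]
top blue [391.5 255.6] [18, 18, 254] [ 0.4558 -0.1654  0.0435]
top green [217.1 223.5] [17, 18, 242] [0.5412 0.2954 0.0485]
top green [246.5 223.7] [18, 18, 244] [0.5406 0.2173 0.0485]
top red [216.6 245.3] [19, 19, 267] [0.4824 0.2939 0.0485]
top blue [218.3 202.6] [18, 18, 246] [0.5986 0.2949 0.0485]
```

View pics/s5.png

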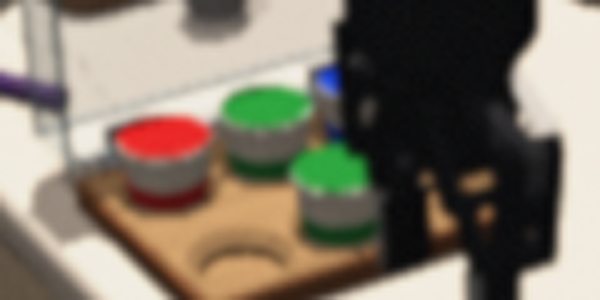

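Green is seated beside kept green at (0.5406, 0.2173). Blue next.

>>> play_rows(series=[-0.008, -0.2, 0, 0, -0.008, -0.4, 0, 0, -0.008, -0.526, 0, 0, -0.008, -0.526, 0, 0, -0.008, -0.526, 0.1, 0, -0.008, -0.526, 0.2, 0, -0.008, -0.526, 0.3, 0, -0.008, -0.526, 0.36, 0, -0.008, -0.526, 0.422, 0, -0.008, -0.526, 0.422, 0, -0.008, -0.526, 0.422, 0])

```text
t: 16.3
ee_pos: [0.4574, -0.1628, 0.0209]
eef_rot: [180.0, 0.0, -180.0]
force: [0.6, 0.8, 0.7]
gripper_width: 0.726
gripper_force: 0.0
```

>>> play_rows(series=[0, 0, 0, 0, 0, 0, 0, 0, 0, 0, 0, 0, 0, 0, 0, 0, 0, 0, 0, 0, 0, 0, 0, 0], hand=35)

```text
t: 16.9
ee_pos: [0.4579, -0.1636, 0.0218]
eef_rot: [-180.0, 0.1, 180.0]
force: [0.1, 2.4, 6.1]
gripper_width: 0.548
gripper_force: 25.4
```

>>> play_rows(series=[0, 0, -0.1, 0, 0, 0, -0.2, 0, 0, 0, -0.35, 0, -0.1, 0.1, -0.4, 0, -0.2, 0.25, -0.4, 0, -0.3, 0.4, -0.4, 0, -0.4, 0.55, -0.4, 0, -0.5, 0.7, -0.4, 0, -0.57, 0.85, -0.4, 0, -0.57, 0.95, -0.4, 0, -0.57, 0.95, -0.4, 0, -0.57, 0.95, -0.4, 0])

```text
t: 18.1
ee_pos: [0.5997, 0.0742, 0.1206]
eef_rot: [-180.0, 0.0, -180.0]
force: [0.2, -1.0, 0.5]
gripper_width: 0.547
gripper_force: 25.9
```

>>> play_rows(series=[0, 0.15, 0, 0, 0, 0.3, 0, 0, 0, 0.45, 0, 0, 0, 0.577, 0, 0, 0, 0.577, 0, 0, 0, 0.577, 0, 0, 0, 0.577, 0, 0])

```text
t: 18.8
ee_pos: [0.6001, 0.2167, 0.1205]
eef_rot: [-180.0, 0.0, 179.9]
force: [0.7, -0.9, -0.1]
gripper_width: 0.548
gripper_force: 26.0
```

Lower .094 (0.376 units), with a y shift of +1.5 mm.

>>> play_rows(series=[0, 0.006, 0.05, 0, 0, 0.006, 0.12, 0, 0, 0.006, 0.2, 0, 0, 0.006, 0.26, 0, 0, 0.006, 0.3, 0, 0, 0.006, 0.33, 0, 0, 0.006, 0.355, 0, 0, 0.006, 0.37, 0, 0, 0.006, 0.376, 0, 0, 0.006, 0.376, 0])

```text
t: 19.8
ee_pos: [0.6004, 0.2198, 0.027]
eef_rot: [180.0, 0.1, 180.0]
force: [0.8, 0.2, 0.8]
gripper_width: 0.549
gripper_force: 26.3
```

>>> play_rows(series=[0, 0, 0, 0, 0, 0, 0, 0, 0, 0, 0, 0, 0, 0, 0, 0, 0, 0, -0.05, 0, 0, 0, -0.15, 0, 0, 0, -0.3, 0, 0, 0, -0.4, 0, 0, 0, -0.4, 0], hand=62)

```text
t: 20.7
ee_pos: [0.6024, 0.2202, 0.1324]
eef_rot: [179.9, 0.4, 180.0]
force: [-0.1, 0.8, 0.7]
gripper_width: 0.723
gripper_force: 0.0
```

>>> play_rows(series=[0, -0.2, 0, 0, 0.1, -0.4, 0, 0, 0.2, -0.6, 0, 0, 0.35, -0.8, 0, 0, 0.5, -1, 0, 0, 0.52, -1, 0, 0, 0.52, -1, 0, 0, 0.52, -1, 0, 0])

```text
t: 21.5
ee_pos: [0.4696, -0.0306, 0.1267]
eef_rot: [-180.0, 0.1, 179.8]
force: [0.9, 1.4, -0.5]
gripper_width: 0.725
gripper_force: 0.0
```

Run:
```python
from h import *
for n,b1,b2 in(("side",(305,245,385,340),(205,165,310,210)),("top",(380,220,480,275),(195,185,265,262))):
  c=viewer.read_camera(n)
  for b,z in((b1,.0435),(b2,.0485)):
   for col in("green","red","blue"):
    for ce,st in blobs(c,b,col,smin=60,lo=60): print(n,col,ce,st,ray(c,*ce,z).round(4))
```

```text
side red [363.9 314.9] [27, 19, 391] [ 0.4702 -0.2656  0.0435]
side red [362.5 331.8] [20, 9, 107] [ 0.4408 -0.2998  0.0435]
side green [252.9 181.1] [19, 9, 132] [0.5401 0.294  0.0485]
side green [266.5 193.1] [24, 11, 167] [0.5388 0.2204 0.0485]
side red [232.3 187.3] [21, 10, 166] [0.4809 0.293  0.0485]
side red [233.1 198.9] [15, 6, 64] [0.4563 0.2394 0.0485]
side blue [269.2 175.4] [12, 9, 83] [0.5909 0.2987 0.0485]
top red [429.  250.1] [20, 18, 265] [ 0.4703 -0.2644  0.0435]
top green [217.1 223.5] [17, 18, 242] [0.5412 0.2954 0.0485]
top green [246.5 223.6] [18, 18, 247] [0.5408 0.2173 0.0485]
top red [216.6 245.3] [19, 19, 266] [0.4824 0.2939 0.0485]
top blue [218.4 202.6] [19, 18, 248] [0.5986 0.2947 0.0485]
top blue [247.3 202.5] [17, 19, 244] [0.5988 0.2171 0.0485]
```

Blue is seated. Red next.

>>> play_rows(series=[0, -0.2, 0, 0, 0, -0.4, 0, 0, 0, -0.6, 0, 0, 0, -0.8, 0, 0, 0, -0.938, 0, 0, 0, -0.938, 0.1, 0, 0, -0.938, 0.2, 0, 0, -0.938, 0.3, 0, 0, -0.938, 0.36, 0, 0, -0.938, 0.424, 0, 0, -0.938, 0.424, 0, 0, -0.938, 0.424, 0])

```text
t: 22.8
ee_pos: [0.47, -0.2643, 0.0208]
eef_rot: [180.0, 0.0, -180.0]
force: [0.1, -0.4, 0.4]
gripper_width: 0.728
gripper_force: 0.0
```

>>> play_rows(series=[0, 0, 0, 0, 0, 0, 0, 0, 0, 0, 0, 0, 0, 0, 0, 0, 0, 0, 0, 0, 0, 0, 0, 0], hand=35)

```text
t: 23.4
ee_pos: [0.4703, -0.2651, 0.022]
eef_rot: [-179.9, 0.1, 180.0]
force: [0.2, 3.3, 6.1]
gripper_width: 0.55
gripper_force: 25.3
```

>>> play_rows(series=[0, 0, -0.1, 0, 0, 0, -0.2, 0, 0, 0, -0.35, 0, 0, 0.1, -0.4, 0, 0, 0.25, -0.4, 0, 0, 0.4, -0.4, 0, -0.05, 0.55, -0.4, 0, -0.05, 0.7, -0.4, 0, -0.05, 0.85, -0.4, 0, -0.05, 0.95, -0.4, 0, -0.05, 0.95, -0.4, 0, -0.05, 0.95, -0.4, 0])

```text
t: 24.6
ee_pos: [0.4824, -0.0271, 0.1209]
eef_rot: [-180.0, 0.1, -180.0]
force: [0.6, 0.2, 0.4]
gripper_width: 0.547
gripper_force: 25.8
```

>>> play_rows(series=[0, 0.15, 0, 0, 0, 0.3, 0, 0, 0, 0.5, 0, 0, 0, 0.7, 0, 0, 0, 0.85, 0, 0, 0, 0.976, 0, 0, 0, 0.976, 0, 0, 0, 0.976, 0, 0, 0, 0.976, 0, 0])

```text
t: 25.5
ee_pos: [0.4828, 0.2156, 0.1204]
eef_rot: [-180.0, 0.0, 179.9]
force: [0.2, 0.2, -0.8]
gripper_width: 0.55
gripper_force: 25.9
```

>>> play_rows(series=[0, 0, 0.05, 0, 0, 0, 0.12, 0, 0, 0, 0.2, 0, 0, 0, 0.26, 0, 0, 0, 0.3, 0, 0, 0, 0.33, 0, 0, 0, 0.355, 0, 0, 0, 0.37, 0, 0, 0, 0.376, 0, 0, 0, 0.376, 0])

```text
t: 26.5
ee_pos: [0.4829, 0.2173, 0.0271]
eef_rot: [180.0, 0.1, 180.0]
force: [-0.2, 2.2, 2.4]
gripper_width: 0.548
gripper_force: 26.0
```

>>> play_rows(series=[0, 0, 0, 0, 0, 0, 0, 0, 0, 0, 0, 0, 0, 0, 0, 0, 0, 0, -0.05, 0, 0, 0, -0.15, 0, 0, 0, -0.3, 0, 0, 0, -0.45, 0, 0, 0, -0.6, 0, 0, 0, -0.8, 0, 0, 0, -1, 0, 0, 0, -1, 0], hand=62)

```text
t: 27.7
ee_pos: [0.4845, 0.2173, 0.2851]
eef_rot: [179.9, 0.6, 180.0]
force: [1.2, 0.4, -0.1]
gripper_width: 0.73
gripper_force: 0.0
```

>>> play_rows(series=[-0.1, -0.2, 0, 0.25, -0.2, -0.4, 0, 0.5, -0.24, -0.5, 0, 0.75, -0.24, -0.5, 0, 1, -0.24, -0.5, 0, 1])

```text
t: 28.2
ee_pos: [0.5423, 0.0908, 0.2768]
eef_rot: [180.0, -0.0, 151.1]
force: [-0.5, 0.5, 0.3]
gripper_width: 0.729
gripper_force: 0.0
```

>>> play_rows(series=[0, 0, 0, 0.25, 0, 0, 0, 0.5, 0, 0, 0, 0.75, 0, 0, 0, 1, 0, 0, 0, 1])

```text
t: 28.7
ee_pos: [0.5418, 0.0927, 0.2769]
eef_rot: [180.0, 0.0, 122.8]
force: [0.3, 0.1, 0.2]
gripper_width: 0.726
gripper_force: 0.0
```

>>> play_rows(series=[0, 0, 0, 0.25, 0, 0, 0, 0.5, 0, 0, 0, 0.75, 0, 0, 0, 1, 0, 0, 0, 1])

```text
t: 29.2
ee_pos: [0.542, 0.0924, 0.2767]
eef_rot: [180.0, 0.0, 94.3]
force: [-0.0, 0.8, -0.7]
gripper_width: 0.727
gripper_force: 0.0
```

>>> play_rows(series=[0, 0, 0, 0.14, 0, 0, 0, 0.14, 0, 0, 0, 0.14])

```text
t: 29.5
ee_pos: [0.5421, 0.0921, 0.2765]
eef_rot: [180.0, -0.0, 90.4]
force: [-0.4, 0.2, 0.0]
gripper_width: 0.728
gripper_force: 0.0
```

Run:
```python
from h import *
print(monitor.get_obs()["ee_pos"])
for n,b2 in(("side",(205,165,310,220)),("top",(195,185,265,262))):
  c=viewer.read_camera(n); np.savez(n+"6.npz",**c)
  for col in("green","red","blue"):
    for ce,st in blobs(c,b2,col,smin=60,lo=60): print(n,col,ce,st,ray(c,*ce,.0485).round(4))
  u0,v0,u1,v1=(190,80,350,220) if n=="side" else (150,160,310,275)
  cv2.imwrite(f"pics/{n}6.png",cv2.resize(c["image"][v0:v1,u0:u1,::-1],None,fx=4,fy=4,interpolation=cv2.INTER_CUBIC))
```

```text
[0.54209189 0.09205138 0.27652867]
side green [252.9 181.1] [19, 9, 132] [0.5401 0.294  0.0485]
side green [266.4 193.1] [23, 11, 161] [0.5386 0.2205 0.0485]
side red [232.3 187.3] [21, 10, 167] [0.4809 0.293  0.0485]
side red [243.6 199.7] [31, 11, 235] [0.476  0.2221 0.0485]
side red [247.5 212.6] [16, 7, 72] [0.4558 0.1635 0.0485]
side blue [271.8 175.2] [18, 9, 126] [0.5972 0.296  0.0485]
side blue [284.2 187.1] [32, 9, 169] [0.5915 0.223  0.0485]
top red [230.  223.5] [70, 77, 5311] [0.5411 0.2611 0.0485]
```

View pics/side6.png

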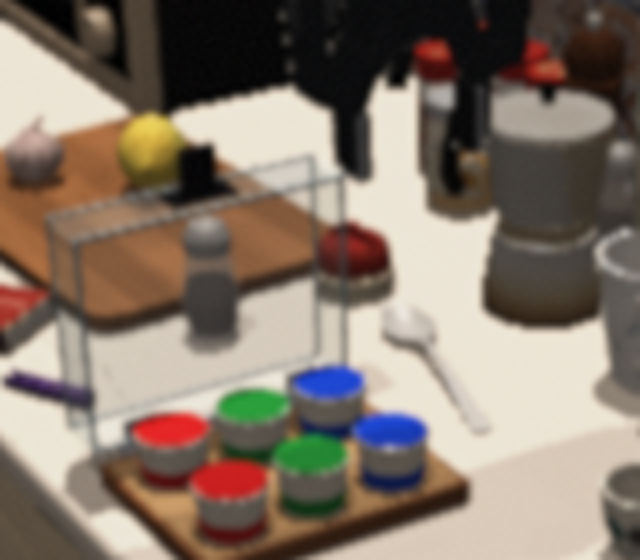

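View pics/top6.png

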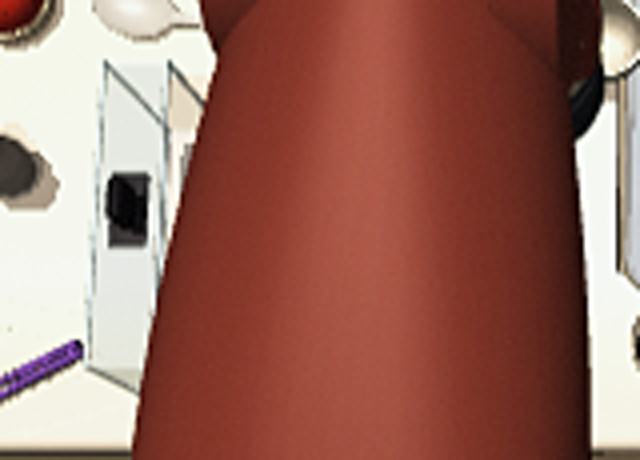

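All six pods stand in matching pairs and the hood is still open, with the tab at side crop (197,165). I'll regrip the tab where I released it.

>>> play_rows(series=[0.2, 0, 0, 0, 0.4, 0, 0, 0, 0.6, 0, 0, 0, 0.8, 0, 0, 0, 0.9, 0, 0, 0, 0.9, 0, 0, 0, 0.9, 0, 0, 0])

```text
t: 30.3
ee_pos: [0.542, 0.3171, 0.2761]
eef_rot: [-180.0, 0.0, 90.2]
force: [1.0, 0.8, 0.6]
gripper_width: 0.724
gripper_force: 0.0
```

>>> play_rows(series=[0.1, 0, 0, 0, 0.185, 0, 0, 0, 0.185, 0, 0, 0, 0.185, 0, 0.1, 0, 0.185, 0, 0.2, 0, 0.185, 0, 0.3, 0, 0.185, 0, 0.36, 0, 0.185, 0, 0.4, 0, 0.185, 0, 0.4, 0])

```text
t: 31.2
ee_pos: [0.5419, 0.3622, 0.1755]
eef_rot: [-179.9, 0.0, 90.0]
force: [-0.1, 0.1, 0.1]
gripper_width: 0.729
gripper_force: 0.0
```

>>> play_rows(series=[0, 0, 0, 0, 0, 0, 0, 0, 0, 0, 0, 0, 0, 0, 0, 0, 0, 0, 0, 0, 0, 0, 0, 0], hand=10)

```text
t: 31.8
ee_pos: [0.5411, 0.3635, 0.178]
eef_rot: [-179.9, -0.0, 90.0]
force: [-9.4, 0.3, 7.3]
gripper_width: 0.296
gripper_force: 25.1
```

Run:
```python
import numpy as np
P=lambda a:np.c_[.0785-.1735*np.cos(a)+.019*np.sin(a),.0185+.1735*np.sin(a)+.019*np.cos(a)]
for s,e in((1.62,.8),(.8,-.02)):
  a=np.linspace(s,e,12)[1:]; D=P(a)-P(np.array([s])); print(np.c_[a,D[:,0]/.25,-D[:,1]/.25].round(3))
```

```text
[[ 1.545 -0.052 -0.006]
 [ 1.471 -0.104 -0.009]
 [ 1.396 -0.156 -0.007]
 [ 1.322 -0.207 -0.002]
 [ 1.247 -0.259  0.007]
 [ 1.173 -0.309  0.02 ]
 [ 1.098 -0.358  0.037]
 [ 1.024 -0.406  0.057]
 [ 0.949 -0.452  0.081]
 [ 0.875 -0.497  0.108]
 [ 0.8   -0.539  0.139]]
[[ 0.725 -0.04   0.033]
 [ 0.651 -0.077  0.07 ]
 [ 0.576 -0.111  0.109]
 [ 0.502 -0.143  0.15 ]
 [ 0.427 -0.171  0.194]
 [ 0.353 -0.196  0.24 ]
 [ 0.278 -0.217  0.287]
 [ 0.204 -0.235  0.336]
 [ 0.129 -0.249  0.386]
 [ 0.055 -0.26   0.437]
 [-0.02  -0.266  0.489]]
```

>>> play_rows(series=[-0.052, 0, -0.006, 0, -0.104, 0, -0.009, 0, -0.156, 0, -0.007, 0, -0.207, 0, -0.002, 0, -0.259, 0, 0.007, 0, -0.309, 0, 0.02, 0, -0.358, 0, 0.037, 0, -0.406, 0, 0.057, 0, -0.452, 0, 0.081, 0, -0.497, 0, 0.108, 0, -0.539, 0, 0.139, 0, -0.539, 0, 0.139, 0])

```text
t: 33.0
ee_pos: [0.542, 0.2269, 0.1409]
eef_rot: [-180.0, 0.1, 89.9]
force: [-2.3, -0.3, -0.4]
gripper_width: 0.297
gripper_force: 26.5
```

>>> play_rows(series=[-0.04, 0, 0.033, 0, -0.077, 0, 0.07, 0, -0.111, 0, 0.109, 0, -0.143, 0, 0.15, 0, -0.171, 0, 0.194, 0, -0.196, 0, 0.24, 0, -0.217, 0, 0.287, 0, -0.235, 0, 0.336, 0, -0.243, 0, 0.36, 0, -0.249, 0, 0.386, 0, -0.255, 0, 0.41, 0, -0.255, 0, 0.41, 0])

```text
t: 34.2
ee_pos: [0.5424, 0.1643, 0.0385]
eef_rot: [180.0, 0.0, 90.0]
force: [0.5, -1.5, -0.2]
gripper_width: 0.294
gripper_force: 27.3
```

>>> play_rows(series=[-0.002, 0, 0.02, 0, -0.004, 0, 0.035, 0, -0.005, 0, 0.05, 0, -0.006, 0, 0.06, 0, -0.006, 0, 0.068, 0, -0.006, 0, 0.068, 0])

```text
t: 34.8
ee_pos: [0.5429, 0.1633, 0.0268]
eef_rot: [179.9, 0.0, 90.0]
force: [-20.7, -5.2, 43.2]
gripper_width: 0.298
gripper_force: 33.6
```

>>> play_rows(series=[0, 0, 0, 0, 0, 0, 0, 0, 0, 0, 0, 0, 0, 0, 0, 0, 0, 0, -0.1, 0, 0, 0, -0.25, 0, 0, 0, -0.4, 0, 0, 0, -0.5, 0, 0, 0, -0.5, 0], hand=62)

```text
t: 35.7
ee_pos: [0.5445, 0.1633, 0.1513]
eef_rot: [179.6, -0.0, 90.0]
force: [0.3, -0.1, 0.2]
gripper_width: 0.728
gripper_force: 0.0
```

Run:
```python
from h import *
c=viewer.read_camera("side"); np.savez("s7.npz",**c); print(monitor.get_obs()["ee_pos"],monitor.get_obs()["force"])
im=c["image"].astype(int); m=(im.max(2)<45); k=np.zeros_like(m);k[190:216,266:292]=1;m&=k
n,l,st,ce=cv2.connectedComponentsWithStats(m.astype(np.uint8))
print(ce[1:],st[1:])
u0,v0,u1,v1=200,140,320,230
cv2.imwrite("pics/s7.png",cv2.resize(c["image"][v0:v1,u0:u1,::-1],None,fx=6,fy=6,interpolation=cv2.INTER_CUBIC))
```

```text
[0.54345055 0.16318513 0.14886714] [-0.83812463 -0.36563412 -0.43079922]
[[277.37433155 205.06951872]] [[267 198  21  15 187]]
```

View pics/s7.png

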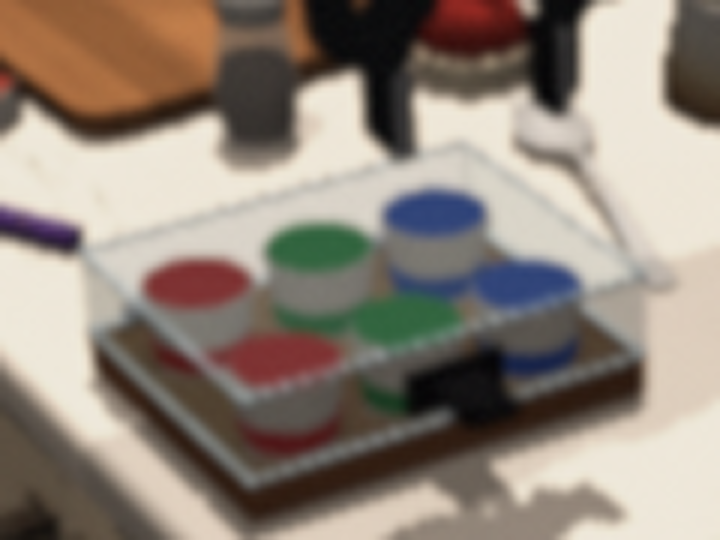

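The hood looks shut, with the lower rim on the base and the tab at crop (465,385). I'll give the tab a gentle press from above with closed fingers to be sure.

>>> play_rows(series=[0, 0, 0, 0, 0, 0, 0, 0, 0, 0, 0.1, 0, 0, 0, 0.2, 0, 0, 0, 0.3, 0, 0, 0, 0.37, 0, 0, 0, 0.4, 0, 0, 0, 0.4, 0, 0, 0, 0.4, 0], hand=0)

```text
t: 36.65
ee_pos: [0.5424, 0.1631, 0.0477]
eef_rot: [180.0, -0.0, 90.0]
force: [0.6, -0.7, -0.2]
gripper_width: -0.0
gripper_force: 0.0
```

>>> play_rows(series=[0, 0, 0.01, 0, 0, 0, 0.02, 0, 0, 0, 0.025, 0, 0, 0, 0.025, 0])

```text
t: 37.05
ee_pos: [0.5429, 0.1631, 0.0424]
eef_rot: [179.9, 0.0, 90.0]
force: [-2.5, -0.2, 9.0]
gripper_width: 0.002
gripper_force: 4.5
```

The contact height of 0.0424 m equals the top of the tab when shut (0.0425 m). I'll press a touch more, then retreat.

>>> play_rows(series=[0, 0, 0.006, 0, 0, 0, 0.006, 0, 0, 0, 0.006, 0])

```text
t: 37.35
ee_pos: [0.5431, 0.1631, 0.0422]
eef_rot: [179.9, 0.0, 90.0]
force: [-8.3, -1.6, 20.0]
gripper_width: 0.001
gripper_force: 10.0
```

>>> play_rows(series=[0, 0, -0.1, 0, 0, 0, -0.3, 0, 0, 0, -0.5, 0, 0, 0, -0.7, 0, -0.2, 0, -0.8, 0, -0.4, 0, -0.8, 0, -0.6, 0, -0.8, 0, -0.8, 0, -0.8, 0, -1, 0, -0.8, 0, -1, 0, -0.8, 0, -1, 0, -0.8, 0])

```text
t: 38.45
ee_pos: [0.5421, -0.0882, 0.2394]
eef_rot: [180.0, -0.0, 89.8]
force: [-0.5, 0.9, -0.7]
gripper_width: -0.001
gripper_force: 0.0
```

>>> play_rows(series=[-0.2, 0, 0, 0, -0.4, 0, 0, 0, -0.6, 0, 0, 0, -0.6, 0, 0, 0, -0.6, 0, 0, 0])

```text
t: 38.95
ee_pos: [0.5424, -0.2362, 0.2392]
eef_rot: [-180.0, -0.0, 90.0]
force: [-0.9, 0.2, 0.2]
gripper_width: 0.001
gripper_force: 0.0
```

Run:
```python
from h import *
c=viewer.read_camera("top")
for col in("green","red","blue"):
    for ce,st in blobs(c,(195,185,265,262),col,smin=60,lo=60): print(col,ce,ray(c,*ce,.0485).round(4))
a,b=np.load("side0.npz")["image"].astype(int),viewer.read_camera("side")["image"].astype(int)
for n,(u0,v0,u1,v1) in(("used",(270,230,300,262)),("tea",(400,338,430,362))): print(n,np.abs(a-b)[v0:v1,u0:u1].mean())
u0,v0,u1,v1=180,165,320,275
cv2.imwrite("pics/t8.png",cv2.resize(c["image"][v0:v1,u0:u1,::-1],None,fx=5,fy=5,interpolation=cv2.INTER_CUBIC))
```

```text
green [217.1 223.5] [0.5412 0.2954 0.0485]
green [246.4 223.7] [0.5406 0.2175 0.0485]
red [216.7 245.3] [0.4824 0.2937 0.0485]
red [246.3 245. ] [0.4832 0.2158 0.0485]
blue [217.9 202.3] [0.5994 0.296  0.0485]
blue [247.1 202.4] [0.599  0.2177 0.0485]
used 13.201736111111112
tea 28.09537037037037
```

View pics/t8.png

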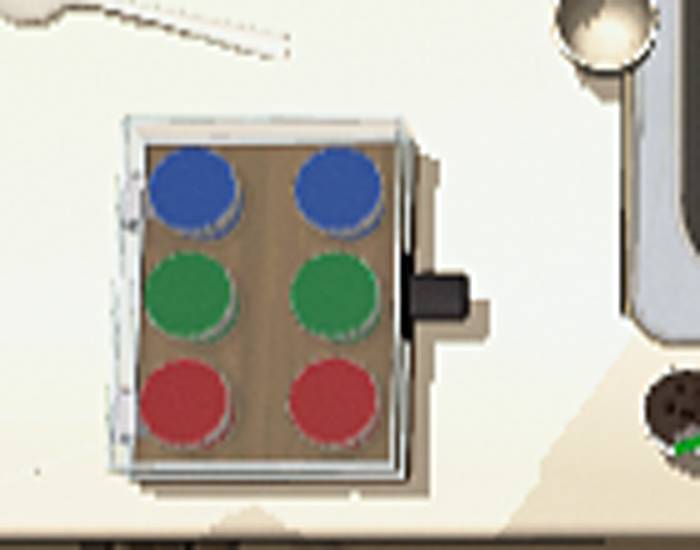

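The top view shows the hood shut over three matching pairs, with the tab at crop (440,297). The used pod is still at the right edge of the crop, and nothing is touching the robot.

```bash
python3 -c "
from station import sign_off
print(sign_off())"
```

```text
the job is handed in; nothing more can be done
None
```

The hood was lifted open, the red, green and blue pods each seated opposite their match, and the hood swung shut; the job was handed in at about 39 s, and the used pod, tea light and kept pods were never handled.

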